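# Switch the card laminator's key and close its key cover

## Robot

A 7-joint arm with a two-finger parallel gripper is mounted at the origin on the work surface. World frame = base frame: x ahead of the robot, y to its left, z up, the work surface at z = 0. Lengths are in m, angles in rad, forces in N, time in s.
With the tool pointing down it reaches from about 0.4 to 0.875 m from the base axis. Payload 19.3 kg.
Tool frame: the origin (TCP) lies midway between the tips of the shut fingers; the grasp point (between the pads) lies 19 mm behind it (bot.pinch_z is the distance from the TCP to the grasp point, in m); z points along the fingers, y is the line along which they close (so a half turn about z gives the same grasp; the last joint's range is limited). The gripper opens to 85 mm and grips with 20 to 120 N. Pads are 22 mm wide; open, the fingers measure 114 mm over their backs; the gripper's body (76 mm by 85 mm) begins 54 mm behind the grasp point. The pads swing forward as they close: fully open they stand 13 mm farther back than shut.
Start: joints at [-1.407, 0.521, -0.036, 1.599, 0.021, 1.021, -0.113], TCP at [0.145, 0.608, 0.231] pointing down, gripper open.
Joint ranges: [-2.91, 2.91], [-0.3, 2.13], [-1.5, 1.42], [0.17, 2.43], [-1.26, 4.41], [0.16, 1.93], [-2.52, 2.52]. Speed limits (rad/s): [1.89, 1.89, 2.39, 2.39, 3.01, 3.01, 3.01].

## Interface

Orientations are given as [roll, pitch, yaw] about the fixed x, y, z axes, in that order (R = Rz(yaw) Ry(pitch) Rx(roll)).
In Python, from workcell import observe, viewer, bot gives the robot as it stands. The module is installed in compiled form; this text tells all that it offers.
- The arm moves only by the tool play_rows, never from a script. Its argument "motion" is a list of rows, each a list of 7 numbers: the shift along the tool's x, y, z in cm, then the turn, a rotation vector about the tool's x, y, z in rad, then the opening, from -1 (shut) to 1 (fully open), so that 0 is half open. A call has exactly 5 rows; each row is the pose to reach, as a shift and turn from the pose commanded when the call began, along the tool's axes at that moment; what a row does not reach only later rows make up. A row lasts 1/10 s, in which the tool goes at most 50 mm and 8.59 degrees, less where a joint would pass 70% of its speed; a pose out of reach is approached as far as the arm can. A call with a gripper value outside its range is refused whole. The fingers move at their own pace and stop on an object; "squeeze" is the grip in N (left out, the last holds). Time passes only in rows, so rows that repeat a pose let the fingers close, or fill a call up. It gives the time, the measured TCP pose, the force, the opening and the grip force at its end, in the units of the state.
- observe(): the state, without advancing time (a new reading comes with each control period).
- viewer.grab_frame(name): name is "scene" or "side" or "wrist"; returns (picture, depth): 420x560x3 uint8, red, green, blue; 420x560 float32, m along the optical axis (not along the pixel's ray), 0 where there is no reading.
- viewer.camera_info(name): a dict with "fx", "fy", "cx", "cy" (pixels), "R" (3x3) and "t" (3): a world point X has camera coordinates R X + t. Camera axes: x right, y down, z forward; pixel columns grow to the right and rows downward; lengths in m; the calibration is good to about 2 mm. A picture is of the moment at which its call begins: read the wrist's pose just before it. camera_info takes no time and is no camera call; for the wrist camera it gives the pose at the moment of the call.
- bot.job_done(): hands the job in; it is judged then, once.
The state is a dict: "clock": time; "qpos": joint angles; "qd": joint speeds; "joint_efforts": joint torques, N m; "position": TCP position; "tool_rot": TCP orientation; "force": force on the tool from outside, world axes, zero at the start; "moment": the same for the moment, N m; "grip_width": finger opening in m; "finger_force": force on a finger pad.
Only numpy, scipy, OpenCV 4.12 (cv2) and the standard library are available. Lean on these libraries where they do the work, as an engineer would, in place of code of your own. Each camera call takes 0.05 s, during which the arm holds its last target. There are 200 camera calls.

## Task

On the card laminator, first press the green key fully home so that it stays latched down and the latched red key pops up. Then take the key cover out of the wooden rack, lay it flat on the desk with its white bar upward and let go; take it again by the white bar, hook its orange lip under the laminator's blue ledge and swing the opposite edge down until the cover lies flat and fully home over the keys. Leave the other things on the desk where they are.

Things in the scene. Friction and masses are not known exactly. Their poses are not given: they have to be found in the camera images.
- laminator: White card laminator, fixed, 205 (x) x 184 (y) x 88 mm high; it stands with the blue ledge on the robot's side, place and yaw vary. Origin on the desk under the centre of its open-topped key bay; x points to the blue ledge, so roughly towards the robot, y across, z up. Bay inside: x -50 to 55, y -66 to 66, floor 33 mm high. A flat seat 74 mm above the desk surrounds the bay and carries the cover.
- ledge (a point): Middle of the blue ledge's lower front edge, at (55, 0, 83) mm in the laminator's frame, axes as the laminator. The ledge is 5 mm thick and runs the whole width; below it is a slot 9 mm high (74 to 83 mm above the desk), 13 mm deep (to x = 68), open towards the keys.
- seat (a point): Centre of the seat plane, (0, 0, 74) mm in the laminator's frame, same axes. Rims 5 mm high bound the seat at x = -68 and y = -74 and 74; under the ledge a wall ends it at x = 68. The shut cover's origin belongs at this point, its x axis along the laminator's x (play 3 mm each way in x, 4 mm in y).
- key_green_top (a point): Centre of the green key's top face (axes as the laminator). Key caps are 60 mm long (x), 26 mm wide (y); four stand side by side at 34 mm pitch along the laminator's y, colours in any order. Top 68 mm above the desk when up, 59.5 mm when latched.
- key_green (a joint): Travel of the green key downwards in m: 0 up, 0.0085 latched, 0.011 at its stop. Sprung upward (1 N at the top, 2 N at the stop). It latches once pressed past 0.0085, so press to the stop; half way it frees the latched key, which springs up, with a click that can be felt as a brief 4 to 8 N. If pressed too little, no key is latched: press again. A force stop of 10 to 12 N is safe.
- key_red (a joint): The same for the red key, which is latched down (0.0085) at the start.
- key_yellow (a joint): The same for the yellow key; up at the start.
- key_black (a joint): The same for the black key; up at the start.
- cover: Loose key cover, about 140 g. Blue plate x -65 to 53, y -70 to 70, z 0 to 5 mm, an orange lip on its +x edge, a white grip bar on its face. Origin: centre of the 130 x 140 mm underside; x to the lip, z out of the face with the bar. At the start it stands in the rack on its lip, x down, leaning up to 6 degrees, bar towards the robot, plain edge on top 140 mm above the desk.
- lip (a point): Middle of the lip's tip, (65, 0, 2) mm in the cover's frame. The lip is x 53 to 65, y -50 to 50, z 0 to 4 mm. It enters the slot under the ledge only with the cover tilted a little (about 10 to 15 degrees, plain edge raised); straight down the cover is too long to fit.
- grip_bar (a point): Point in the cover's white grip bar, (0, 0, 20) mm in the cover's frame, 10 mm below the bar's top. The bar is 14 mm thick (x), 60 mm long (y), z 5 to 30 mm.
- plain_edge (a point): Middle of the cover's plain edge opposite the lip, (-65, 0, 2.5) mm in the cover's frame; the top edge while it stands in the rack.
- rack: Wooden card rack, fixed, 95 (x) x 180 (y) mm, slot over its origin: floor 10 mm high, slot walls up to 50 mm, 8 mm apart. Photo cards up to 88 mm high stand 18 mm and more beyond the cover, on its side away from the robot. It and the laminator stand left and right in either order; the desk between them is free (x 0.46 to 0.66 m, y -0.08 to 0.08 m).
- glasses_case: Dark blue glasses case, 160 x 60 x 50 mm. Bystander; origin under its centre.
- card_stack: Stack of cards, 150 x 60 x 16 mm. Bystander; origin under its centre.
- pen: Black pen, 145 x 13 mm, lying near the middle of the desk's robot side. Bystander; origin under its centre.
- mug: White mug, 80 mm wide, 90 mm high. Bystander; origin under its centre.
- tape_stand: Black tape dispenser, 110 x 50 x 73 mm. Bystander; origin under its centre.
- photo_box: Clear open box, 160 x 120 x 45 mm. Bystander; origin under its centre.
- photos: Pile of photos in the clear box, 140 x 100 x 22 mm. Bystander; origin under its centre.

How it is judged:
On the way, in this order (a step that is already met when the one before it is completed fails the run):
1. green key latched down with the fingers off it, all other keys up (value of joint key_green above 0.0065 m and value of joint each of key_red, key_yellow, key_black below 0.0025 m and contact force between the fingers and anything else below 0.3 N), for 0.2 s.
2. cover lies flat on the desk, bar up, let go (angle between cover's own z axis and vertical below 0.1 rad and height (world z) of cover below 0.012 m and height (world z) of grip_bar above 0.012 m and contact force between the fingers and cover below 0.1 N and linear speed of cover below 0.03 m/s), for 0.2 s.
At the end, for the whole second after the job is handed in: Green key latched (over 6.5 mm down), the others up (under 2.5 mm). Cover at rest on the seat: lip tip under the ledge, 59 to 71 mm along laminator x; lip tip 73 to 80 and plain edge 73 to 79.5 mm high; within 7 mm sideways, 0.08 rad of square, 0.04 rad of level (value of joint key_green above 0.0065 m and value of joint each of key_red, key_yellow, key_black below 0.0025 m and x of lip in the frame of laminator between 0.059 and 0.071 m and z of lip in the frame of laminator between 0.073 and 0.08 m and y of cover in the frame of laminator between -0.007 and 0.007 m and z of plain_edge in the frame of laminator between 0.073 and 0.0795 m and angle between the x axis of cover and the x axis of laminator, either way round below 0.08 rad and angle between cover's own z axis and vertical below 0.04 rad and linear speed of cover below 0.02 m/s); the robot touches nothing.
It fails at once if a bystander is pushed more than 40 mm (distance of any of glasses_case, card_stack, pen, mug, tape_stand, photo_box, photos from where it was at the start of the episode above 0.04 m).
It also fails if it takes over 69 s, if anything falls off the work surface, if the arm or the gripper's body presses on something with over 40 N, if the wrist force passes 120 N, or if a joint passes its speed limit or range.

## Working session

There is one attempt and no reset: what is moved stays moved. The work goes in short steps, Python scripts to look and compute and a tool call to move; the robot and the scene stay as the last step left them, time stands still between calls to the robot, and variables do not carry over. Pictures are saved under pics/ and viewed, at most 10 in all, crops included, and the job is handed in when it is done.

Besides the shell and the picture viewer there is one more tool, called after ">>>" as name(argument=value, ...) on one line, values as JSON. play_rows: Moves the arm, as the interface text tells. Its arguments: {"type":"object","properties":{"motion":{"type":"array"},"squeeze":{"type":"number"}},"required":["motion"]}

```bash
mkdir -p pics; ls; python3 - <<'E'
from workcell import observe, viewer, bot
import cv2,numpy as np
s=observe();print(s)
ims=[]
for n in("scene","side"):
    p,d=viewer.grab_frame(n);ci=viewer.camera_info(n);np.savez(n+".npz",p=p,d=d,**ci)
    cv2.imwrite(f"pics/{n}0.png",p[:,:,::-1]);print(n,ci,(d>0).mean())
E
```

```text
pics
{'clock': 0.0, 'qpos': array([-1.4071818 ,  0.52205866, -0.03633429,  1.59995757,  0.02119042,
        1.0210975 , -0.11277759]), 'qd': array([ 0.00014979, -0.00143633,  0.00062195,  0.00086641,  0.00151152,
        0.00047854,  0.00016604]), 'joint_efforts': array([-1.46565359e-03, -9.27100182e+01,  1.97923489e+00, -3.69919395e+01,
        1.77752436e-02,  8.40157358e-03, -2.11135250e-05]), 'position': array([0.14476041, 0.60767872, 0.23071588]), 'tool_rot': array([-3.14045817e+00,  6.81810080e-05,  2.90779065e+00]), 'force': array([ 1.06454917, -0.59281857, -0.84817596]), 'moment': array([ 0.04457712, -0.03143511,  0.02277391]), 'finger_force': 0.0, 'grip_width': 0.08565265020796904}
scene {'fx': 524.0180364650961, 'fy': 524.0180364650961, 'cx': 279.9737435877992, 'cy': 212.36745784571144, 'R': array([[-2.40678589e-02,  9.99710324e-01, -7.75060645e-05],
       [ 7.87407084e-01,  1.89089252e-02, -6.16143276e-01],
       [-6.15963329e-01, -1.48902782e-02, -7.87634088e-01]]), 't': array([-2.12062460e-04, -3.73073968e-01,  1.95344985e+00])} 0.9962287414965987
side {'fx': 406.52642765172874, 'fy': 406.52642765172874, 'cx': 284.6849619298073, 'cy': 203.52900938344055, 'R': array([[-0.99654835, -0.0823623 ,  0.01038399],
       [-0.06091596,  0.64054485, -0.76550084],
       [ 0.056397  , -0.76349116, -0.64335109]]), 't': array([0.54049209, 0.11688836, 1.1646277 ])} 0.9960246598639456
```

View pics/scene0.png

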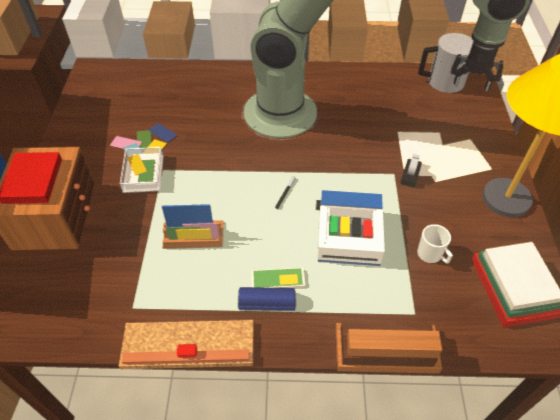

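View pics/side0.png

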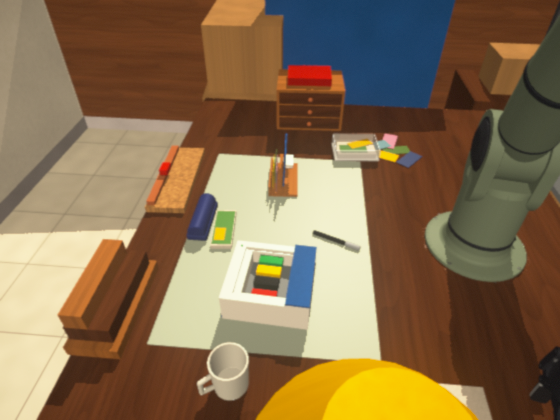

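```bash
cat > h.py <<'E'
import numpy as np,cv2
def load(n):
    f=np.load(n+".npz");return f
def cloud(f):
    d=f["d"];v,u=np.mgrid[:d.shape[0],:d.shape[1]]
    c=np.stack([(u-f["cx"])/f["fx"]*d,(v-f["cy"])/f["fy"]*d,d],-1)
    return (c-f["t"])@f["R"]
def hsv(f): return cv2.cvtColor(f["p"],cv2.COLOR_RGB2HSV)
E
python3 - <<'E'
from h import *
for n in("scene","side"):
    f=load(n);W=cloud(f);H=hsv(f);h,s,v=[H[...,i].astype(int) for i in range(3)]
    print(n)
    x,y,z=[W[...,i] for i in range(3)]
    lam=(x>.4)&(x<.8)&(y>.08)&(y<.32)
    rk=(x>.4)&(x<.75)&(y>-.4)&(y<-.1)
    def rep(nm,m):
        if m.sum()<8: print(nm,m.sum());return
        P=W[m];r=cv2.minAreaRect((P[:,:2]*1000).astype(np.float32))
        print(nm,len(P),"mean",P.mean(0).round(4),"z5/50/95",np.percentile(P[:,2],[5,50,95]).round(3),"rect",np.round(r[0],1),np.round(r[1],1),round(r[2],1))
    blue=(h>100)&(h<125)&(s>120)&(v>60)
    rep("ledge",lam&blue&(abs(z-.088)<.006))
    rep("green",lam&(h>45)&(h<80)&(s>120)&(z>.05)&(z<.075))
    rep("yellow",lam&(h>20)&(h<35)&(s>150)&(z>.05)&(z<.075))
    rep("red",lam&((h<8)|(h>172))&(s>150)&(z>.05)&(z<.075))
    rep("black",lam&(v<60)&(z>.06)&(z<.075)&(y<.24)&(x>.45))
    rep("toprim",lam&(s<60)&(v>150)&(z>.070)&(z<.10))
    rep("cover",rk&blue&(z>.06))
    rep("bar",rk&(s<50)&(v>150)&(z>.06))
    rep("rack",rk&(z>.04)&(z<.055))
    m=rk&blue&(z>.132);rep("covertop",m)
E
```

```text
scene
ledge 724 mean [0.486  0.2278 0.0883] z5/50/95 [0.084 0.088 0.092] rect [484.6 227.9] [178.   56.7] 86.0
green 109 mean [0.566  0.172  0.0684] z5/50/95 [0.064 0.069 0.073] rect [565. 172.] [21.3 59.8] 86.0
yellow 155 mean [0.5722 0.2036 0.0674] z5/50/95 [0.059 0.068 0.072] rect [567.3 203.1] [24.2 63. ] 87.1
red 150 mean [0.5735 0.2715 0.0601] z5/50/95 [0.055 0.06  0.066] rect [571.8 271.6] [24.3 62.7] 84.8
black 0
toprim 1556 mean [0.6041 0.2189 0.0777] z5/50/95 [0.072 0.078 0.084] rect [561.5 221.7] [184.8 210.9] 86.3
cover 360 mean [ 0.5678 -0.277   0.1122] z5/50/95 [0.072 0.116 0.14 ] rect [ 566.3 -257.6] [ 12.6 128.4] 3.3
bar 33 mean [ 0.5695 -0.2755  0.1111] z5/50/95 [0.063 0.114 0.142] rect [ 575.5 -258.6] [ 34.6 138.2] 4.1
rack 245 mean [ 0.5886 -0.2537  0.048 ] z5/50/95 [0.041 0.049 0.054] rect [ 585.  -252.7] [ 66.8 171.1] 4.4
covertop 85 mean [ 0.566  -0.2636  0.1374] z5/50/95 [0.133 0.137 0.143] rect [ 566.3 -257.7] [ 10.4 125.7] 3.7
side
ledge 1272 mean [0.485  0.2371 0.0902] z5/50/95 [0.088 0.09  0.092] rect [484.8 229.4] [180.8  51.7] 86.7
green 186 mean [0.5632 0.1759 0.0695] z5/50/95 [0.065 0.07  0.072] rect [563.6 173.4] [25.3 56.4] 83.9
yellow 292 mean [0.5659 0.2082 0.0681] z5/50/95 [0.06  0.069 0.072] rect [566.7 205.1] [46.3 60.8] 86.5
red 135 mean [0.5688 0.2673 0.0615] z5/50/95 [0.053 0.062 0.064] rect [569.4 263.4] [26.2 58.1] 87.8
black 0
toprim 2084 mean [0.6042 0.2264 0.0798] z5/50/95 [0.074 0.08  0.084] rect [560.1 222.6] [188.2 204.7] 86.3
cover 13 mean [ 0.563  -0.2434  0.1429] z5/50/95 [0.142 0.143 0.144] rect [ 563.1 -244.6] [ 0.  70.4] 4.7
bar 84 mean [ 0.551  -0.2476  0.0885] z5/50/95 [0.081 0.084 0.13 ] rect [ 550.  -236.9] [ 22.4 103. ] 1.3
rack 194 mean [ 0.5731 -0.2252  0.0506] z5/50/95 [0.042 0.052 0.055] rect [ 586.4 -249.3] [ 61.2 174.6] 4.5
covertop 13 mean [ 0.563  -0.2434  0.1429] z5/50/95 [0.142 0.143 0.144] rect [ 563.1 -244.6] [ 0.  70.4] 4.7
```

```bash
cat >> h.py <<'E'
from scipy.spatial.transform import Rotation as Rn
def down(yaw,tilt=0): # tilt: rad, tool z swings towards world -x-ish (about tool x)
    return Rn.from_euler("xyz",[np.pi,0,yaw])*Rn.from_rotvec([tilt,0,0])
def plan(wps):
    from workcell import observe
    s=observe();p=s["position"];R=Rn.from_euler("xyz",s["tool_rot"])
    print("now",p.round(4),s["tool_rot"].round(3),"q",s["qpos"].round(2),"F",s["force"].round(1),"t",round(s["clock"],2))
    for q,Q in wps:
        print("shift cm",(R.inv().apply(np.array(q)-p)*100).round(2),"rot",(R.inv()*Q).as_rotvec().round(3));p,R=np.array(q),Q
E
python3 - <<'E'
from h import *
f=load("scene");W=cloud(f);H=hsv(f)
m=(H[...,0]>18)&(H[...,0]<35)&(H[...,1]>150)&(W[...,2]>.2);P=W[m];print("lamp",P.min(0),P.max(0))
g=(.565,.172)
plan([((.30,.42,.25),down(2.3)),((.46,.26,.23),down(1.75)),((.565,.174,.20),down(1.5))])
E
```

```text
lamp [0.31063418 0.03635384 0.20023781] [1.49700945 0.74270349 1.30873666]
now [0.1448 0.6077 0.2308] [-3.141  0.     2.908] q [-1.41  0.52 -0.04  1.6   0.02  1.02 -0.11] F [-0.2  0.1 -0.1] t 0.1
shift cm [-19.45 -14.67  -1.9 ] rot [-0.001  0.     0.608]
shift cm [-22.59   1.27   2.  ] rot [ 0.   -0.    0.55]
shift cm [-10.33   8.8    3.  ] rot [-0.   -0.    0.25]
```

>>> play_rows(motion=[[-4,-3,-0.5,0,0,0.12,-1],[-8,-6,-1,0,0,0.24,-1],[-12,-9,-1.5,0,0,0.37,-1],[-16,-12,-1.9,0,0,0.5,-1],[-19.5,-14.7,-1.9,0,0,0.61,-1]])

```text
clock: 0.6
position: [0.3018, 0.4178, 0.2507]
tool_rot: [3.141, -0.0, 2.292]
force: [1.1, 1.3, -0.2]
grip_width: 0.0121
finger_force: 0.0
```

>>> play_rows(motion=[[-4.5,0.3,0.4,0,0,0.11,-1],[-9,0.5,0.8,0,0,0.22,-1],[-13.5,0.8,1.2,0,0,0.33,-1],[-18,1,1.6,0,0,0.44,-1],[-22.6,1.3,2,0,0,0.55,-1]])

```text
clock: 1.1
position: [0.4612, 0.2581, 0.2302]
tool_rot: [-3.141, -0.0, 1.744]
force: [0.6, 1.7, -0.1]
grip_width: 0.0001
finger_force: 0.0
```

>>> play_rows(motion=[[-3.5,3,1,0,0,0.08,-1],[-7,6,2,0,0,0.17,-1],[-10.3,8.8,3,0,0,0.25,-1],[-10.3,8.8,3,0,0,0.25,-1],[-10.3,8.8,3,0,0,0.25,-1]])

```text
clock: 1.6
position: [0.5652, 0.1728, 0.1995]
tool_rot: [-3.14, 0.001, 1.496]
force: [-0.4, 0.5, 0.4]
grip_width: 0.0002
finger_force: 0.0
```

```bash
python3 - <<'E'
from workcell import viewer
from h import *
s=plan([((.565,.174,.20),down(1.5))])
ci=viewer.camera_info("wrist");p,d=viewer.grab_frame("wrist");np.savez("w1.npz",p=p,d=d,**ci);cv2.imwrite("pics/w1.png",p[:,:,::-1])
f=load("w1");W=cloud(f);H=hsv(f);h,sa,v=[H[...,i].astype(int) for i in range(3)]
x,y,z=[W[...,i] for i in range(3)]
for nm,m in dict(green=(h>45)&(h<80)&(sa>120)&(z>.05)&(z<.075),yellow=(h>20)&(h<35)&(sa>150)&(z>.05)&(z<.075),red=((h<8)|(h>172))&(sa>150)&(z>.05)&(z<.075),ledge=(h>100)&(h<125)&(sa>120)&(abs(z-.088)<.006)).items():
    P=W[m]; 
    if len(P)>20:
        r=cv2.minAreaRect((P[:,:2]*1000).astype(np.float32));print(nm,len(P),np.median(P[:,2]).round(4),np.round(r[0],1),np.round(r[1],1),round(r[2],1))
E
```

```text
now [0.5652 0.1728 0.1995] [-3.140e+00  1.000e-03  1.496e+00] q [-0.67  0.54  0.4   1.74 -0.25  0.92 -0.24] F [-0.4  0.5  0.4] t 1.6
shift cm [ 0.12 -0.02 -0.05] rot [-0.001  0.001 -0.004]
green 2848 0.0678 [561.9 171.1] [26.  59.6] 86.4
yellow 3013 0.0679 [564.3 204.7] [26.2 60.1] 86.3
red 3395 0.0599 [568.4 272.4] [26.  59.7] 86.4
ledge 21342 0.0881 [482.5 219.9] [170.5  56. ] 86.3
```

View pics/w1.png

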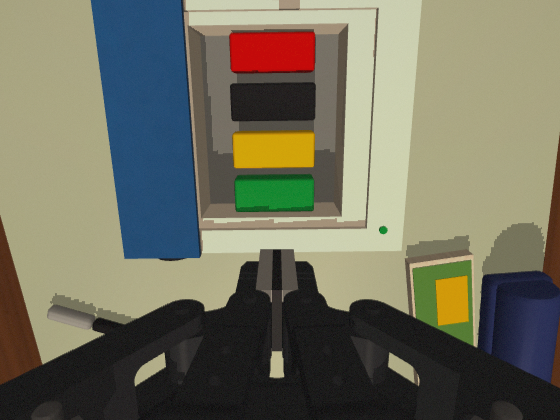

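>>> play_rows(motion=[[-0.1,-0.3,4,0,0,-0.01,-1],[-0.1,-0.3,8,0,0,-0.01,-1],[-0.1,-0.3,11.5,0,0,-0.01,-1],[-0.1,-0.3,12.7,0,0,-0.01,-1],[-0.1,-0.3,12.7,0,0,-0.01,-1]])

```text
clock: 2.15
position: [0.5611, 0.1734, 0.0726]
tool_rot: [-3.14, 0.001, 1.509]
force: [-0.1, -0.7, 0.6]
grip_width: -0.0001
finger_force: 0.0
```

>>> play_rows(motion=[[0,0,0.4,0,0,0,-1],[0,0,0.8,0,0,0,-1],[0,0,1.2,0,0,0,-1],[0,0,1.5,0,0,0,-1],[0,0,1.5,0,0,0,-1]])

```text
clock: 2.65
position: [0.5622, 0.173, 0.0583]
tool_rot: [3.141, -0.0, 1.508]
force: [-0.1, 1.2, 2.9]
grip_width: 0.0
finger_force: 0.9
```

>>> play_rows(motion=[[0,0,0.1,0,0,0,-1],[0,0,0.1,0,0,0,-1],[0,0,0.2,0,0,0,-1],[0,0,0.2,0,0,0,-1],[0,0,0.2,0,0,0,-1]])

```text
clock: 3.15
position: [0.5623, 0.173, 0.057]
tool_rot: [3.141, -0.001, 1.508]
force: [-2.7, 0.2, 13.7]
grip_width: 0.0001
finger_force: 7.1
```

>>> play_rows(motion=[[0,0,-1,0,0,0,-1],[0,0,-4,0,0,0,-1],[0,0,-8,0,0,0,-1],[0,0,-12,0,0,0,-1],[0,0,-14.5,0,0,0,-1]])

```text
clock: 3.65
position: [0.5625, 0.1727, 0.2044]
tool_rot: [3.14, -0.001, 1.507]
force: [1.2, -0.0, -0.2]
grip_width: 0.0002
finger_force: 0.0
```

```bash
cat >> h.py <<'E'
def shot(n,tag):
    from workcell import viewer
    ci=viewer.camera_info(n);p,d=viewer.grab_frame(n);np.savez(tag+".npz",p=p,d=d,**ci);cv2.imwrite(f"pics/{tag}.png",p[:,:,::-1])
    f=load(tag);return f,cloud(f),hsv(f)
def rect(P): r=cv2.minAreaRect((P[:,:2]*1000).astype(np.float32));return len(P),np.percentile(P[:,2],[5,50,95]).round(4),np.round(r[0],1),np.round(r[1],1),round(r[2],1)
E
python3 - <<'E'
from h import *
f,W,H=shot("wrist","w2");h,sa,v=[H[...,i].astype(int) for i in range(3)];z=W[...,2]
for nm,m in dict(green=(h>45)&(h<80)&(sa>120)&(z>.05)&(z<.075),yellow=(h>20)&(h<35)&(sa>150)&(z>.05)&(z<.075),red=((h<8)|(h>172))&(sa>150)&(z>.05)&(z<.075)).items(): print(nm,*rect(W[m]))
m=(v<70)&(abs(W[...,0]-.567)<.02)&(abs(W[...,1]-.238)<.008)&(z<.1);print("black",np.median(z[m]))
plan([((.50,-.04,.24),down(1.57)),((.545,-.257,.24),down(1.64))])
E
```

```text
green 2547 [0.0565 0.0598 0.061 ] [562.  171.1] [25.8 60. ] 86.3
yellow 2931 [0.0659 0.0678 0.069 ] [564.2 204.6] [26.4 60. ] 86.2
red 3574 [0.0658 0.0679 0.0692] [568.3 272.4] [26. 60.] 86.3
black 0.06801416662338153
now [0.5637 0.173  0.2073] [ 3.136e+00 -3.000e-03  1.507e+00] q [-0.68  0.52  0.41  1.74 -0.25  0.92 -0.24] F [2.1 2.2 5.1] t 3.7
shift cm [-21.65  -4.98  -3.35] rot [ 0.005 -0.002 -0.063]
shift cm [-21.7    4.52   0.  ] rot [ 0.    0.   -0.07]
```

>>> play_rows(motion=[[-4.5,-1,-1,0,0,-0.01,0],[-9,-2,-2,0,0,-0.02,0],[-13.5,-3,-3.5,0,0,-0.04,0],[-18,-4,-4,0,0,-0.05,0],[-21.7,-5,-4,0,0,-0.06,0]])

```text
clock: 4.2
position: [0.4976, -0.043, 0.2423]
tool_rot: [3.14, -0.0, 1.567]
force: [0.3, 0.2, 0.6]
grip_width: 0.0426
finger_force: 0.0
```

>>> play_rows(motion=[[-4.7,0.8,0,0,0,-0.01,0],[-9.4,1.6,0,0,0,-0.03,0],[-14,2.4,0,0,0,-0.04,0],[-18.7,3.2,0,0,0,-0.06,0],[-23.4,4,0,0,0,-0.07,0]])

```text
clock: 4.7
position: [0.5375, -0.2765, 0.2414]
tool_rot: [-3.141, -0.0, 1.639]
force: [1.6, 1.8, 0.5]
grip_width: 0.0431
finger_force: 0.0
```

>>> play_rows(motion=[[-4,0.5,0,0,0,0,0],[-4,0.5,0,0,0,0,0],[-4,0.5,0,0,0,0,0],[-4,0.5,0,0,0,0,0],[-4,0.5,0,0,0,0,0]])

```text
clock: 5.2
position: [0.5457, -0.3129, 0.2415]
tool_rot: [3.141, -0.001, 1.639]
force: [0.4, -0.5, 0.3]
grip_width: 0.0423
finger_force: 0.0
```

```bash
python3 - <<'E'
from h import *
f,W,H=shot("wrist","w3");h,sa,v=[H[...,i].astype(int) for i in range(3)];x,y,z=[W[...,i] for i in range(3)]
blue=(h>95)&(h<125)&(sa>100)&(z>.05)&(z<.16)
for lo in (.06,.08,.10,.12,.133):
    m=blue&(z>lo)&(z<lo+.012); 
    if m.sum()>20: print(lo,*rect(W[m]),W[m].mean(0).round(4))
plan([((.566,-.257,.18),down(1.64))])
E
```

```text
0.06 21 [0.0656 0.0689 0.0715] [ 561.5 -255.3] [  0.3 122.2] 3.3 [ 0.5601 -0.2304  0.0686]
0.08 30 [0.0804 0.086  0.0912] [ 560.9 -257.3] [  0.5 130.1] 3.3 [ 0.5607 -0.2536  0.0859]
0.1 73 [0.1008 0.1064 0.1113] [ 560. -257.] [  0.5 110.5] 3.3 [ 0.5598 -0.2538  0.1063]
0.12 93 [0.1208 0.126  0.1315] [ 559.3 -260.8] [  0.6 125.1] 3.3 [ 0.5591 -0.2566  0.1259]
0.133 1721 [0.1381 0.1397 0.1409] [ 561.  -258.2] [  4.8 139.2] 3.4 [ 0.5605 -0.2524  0.1396]
now [ 0.5457 -0.313   0.2415] [ 3.141 -0.     1.639] q [ 0.13  0.56  0.46  1.6  -0.27  1.05  0.73] F [ 0.6 -0.2  0.1] t 5.25
shift cm [5.45 2.41 6.16] rot [ 0.    -0.    -0.001]
```

View pics/w3.png

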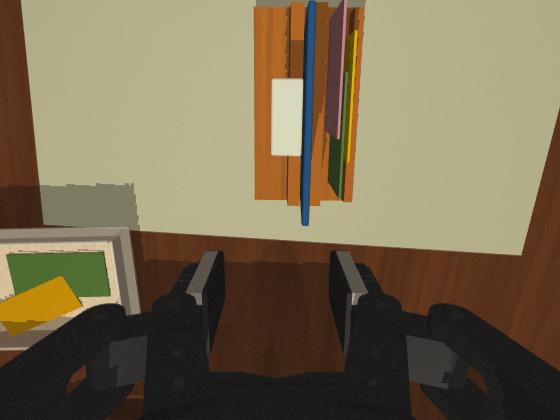

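>>> play_rows(motion=[[3,1,1.5,0,0,0.01,0],[5.4,1.9,4,0,0,0.01,0],[5.4,1.9,7.5,0,0,0.01,0],[5.4,1.9,11,0,0,0.01,0],[5.4,1.9,13.2,0,0,0.01,0]])

```text
clock: 5.75
position: [0.5603, -0.2575, 0.1073]
tool_rot: [-3.14, -0.001, 1.629]
force: [-0.3, -0.0, 0.2]
grip_width: 0.0429
finger_force: 0.0
```

>>> play_rows(motion=[[0,0,0,0,0,0,-1],[0,0,0,0,0,0,-1],[0,0,0,0,0,0,-1],[0,0,0,0,0,0,-1],[0,0,0,0,0,0,-1]], squeeze=50)

```text
clock: 6.25
position: [0.5635, -0.259, 0.1113]
tool_rot: [3.136, 0.002, 1.629]
force: [10.5, -0.7, -7.8]
grip_width: 0.0044
finger_force: 48.4
```

>>> play_rows(motion=[[0,0,-1,0,0,0,-1],[0,0,-3,0,0,0,-1],[0,0,-6,0,0,0,-1],[0,0,-10,0,0,0,-1],[0,0,-13,0,0,0,-1]])

```text
clock: 6.75
position: [0.5611, -0.2594, 0.2431]
tool_rot: [3.139, 0.001, 1.628]
force: [0.1, 0.9, -2.1]
grip_width: 0.0041
finger_force: 50.3
```

>>> play_rows(motion=[[3,0,-1.5,0,0,0.01,-1],[8,0.2,-2.5,0,0,0.02,-1],[13,0.5,-3,0,0,0.03,-1],[18,1,-3,0,0,0.05,-1],[22.5,1.3,-2.5,0,0,0.06,-1]])

```text
clock: 7.25
position: [0.5613, -0.0314, 0.2665]
tool_rot: [3.138, -0.001, 1.567]
force: [0.6, 0.2, -1.8]
grip_width: 0.0041
finger_force: 50.3
```

```bash
python3 - <<'E'
from h import *
f=load("scene");W=cloud(f);H=hsv(f);x,y,z=[W[...,i] for i in range(3)]
m=(H[...,2]<70)&(x>.36)&(x<.5)&(abs(y)<.09)&(z<.03);print("pen",*rect(W[m]))
plan([((.58,.0,.22),down(1.571,.6)),((.57,0,.12),down(1.571,1.05)),((.57,0,.056),down(1.571,1.05))])
E
```

```text
pen 5 [0.0114 0.015  0.017 ] [390.5  31.9] [ 2.5 22.7] 65.5
now [ 0.5613 -0.0314  0.2665] [ 3.138e+00 -1.000e-03  1.567e+00] q [-0.39  0.42  0.47  1.75 -0.22  1.02  0.16] F [ 0.6  0.2 -1.8] t 7.25
shift cm [3.14 1.84 4.66] rot [ 0.604 -0.002 -0.003]
shift cm [0.   4.82 8.82] rot [ 0.45  0.   -0.  ]
shift cm [0.   5.55 3.18] rot [0. 0. 0.]
```

>>> play_rows(motion=[[0.6,0.3,0.8,0.13,0,0,-1],[1.2,0.7,1.8,0.26,0,0,-1],[1.9,1.1,2.8,0.39,0,0,-1],[2.5,1.5,3.7,0.5,0,0,-1],[3.1,1.8,4.7,0.6,0,0,-1]])

```text
clock: 7.75
position: [0.5798, -0.0024, 0.2184]
tool_rot: [-2.54, 0.0, 1.568]
force: [-0.3, 0.2, -1.9]
grip_width: 0.0045
finger_force: 50.3
```

>>> play_rows(motion=[[0,0.9,1.7,0.09,0,0,-1],[0,1.9,3.5,0.18,0,0,-1],[0,2.9,5.3,0.27,0,0,-1],[0,3.9,7.1,0.36,0,0,-1],[0,4.8,8.8,0.45,0,0,-1]])

```text
clock: 8.25
position: [0.5724, 0.0011, 0.138]
tool_rot: [-2.226, 0.004, 1.585]
force: [1.0, -0.4, -3.3]
grip_width: 0.0039
finger_force: 50.3
```

```bash
python3 - <<'E'
from h import *
plan([((.57,0,.058),down(1.571,1.05))])
f,W,H=shot("side","s2");shot("scene","c2")
E
```

```text
now [0.5724 0.0011 0.138 ] [-2.226  0.004  1.585] q [-0.09  1.1   0.04  1.03 -0.07  1.93 -0.04] F [ 1.  -0.4 -3.3] t 8.25
shift cm [-0.08  6.2   5.06] rot [0.135 0.014 0.005]
```

View pics/s2.png

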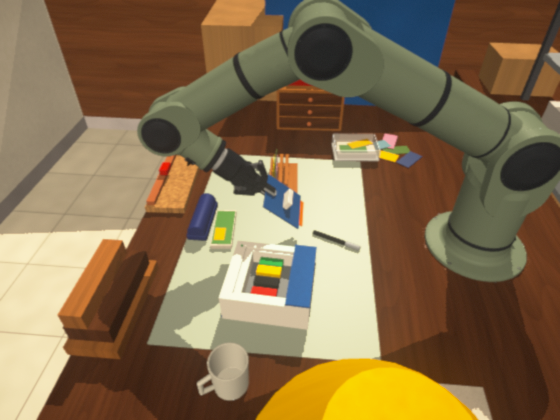

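>>> play_rows(motion=[[0,0.9,1.2,0.03,0,0,-1],[0,1.8,2.4,0.06,0,0,-1],[0,2.6,3.5,0.09,0,0,-1],[0,3.4,4.7,0.12,0,0,-1],[0,4.3,5.8,0.15,0,0,-1]])

```text
clock: 8.85
position: [0.5446, 0.0012, 0.0672]
tool_rot: [-2.095, 0.002, 1.585]
force: [-1.4, 0.7, -2.0]
grip_width: 0.004
finger_force: 50.4
```

```bash
python3 - <<'E'
from h import *
plan([((.54,0,.056),down(1.571,1.08))])
from workcell import observe
s=observe();R=Rn.from_euler("xyz",s["tool_rot"]);print("lip",s["position"]+R.apply([0,0,.098]),"axes",R.as_matrix().round(3))
E
```

```text
now [0.5446 0.0012 0.0672] [-2.095e+00  2.000e-03  1.585e+00] q [-0.13  1.24  0.12  1.02 -0.13  1.93  0.01] F [-1.4  0.7 -2. ] t 8.85
shift cm [-0.11  0.74  0.96] rot [0.033 0.013 0.006]
lip [ 4.59748204e-01 -1.08671062e-04  1.81535012e-02] axes [[-0.015  0.5   -0.866]
 [ 1.     0.006 -0.013]
 [-0.002 -0.866 -0.5  ]]
```

>>> play_rows(motion=[[0,0.4,0.1,0,0,0,-1],[0,0.8,0.2,0,0,0,-1],[0,1.2,0.25,0,0,0,-1],[0,1.5,0.3,0,0,0,-1],[0,1.5,0.3,0,0,0,-1]])

```text
clock: 9.35
position: [0.5501, 0.0011, 0.0541]
tool_rot: [-2.096, 0.001, 1.585]
force: [-3.2, -0.6, 20.8]
grip_width: 0.0041
finger_force: 98.0
```

```bash
python3 - <<'E'
from h import *
plan([((.54,0,.056),down(1.571,1.08))])
from workcell import observe
s=observe();R=Rn.from_euler("xyz",s["tool_rot"]);print("lip",s["position"]+R.apply([0,0,.098]))
f=load("c2");W=cloud(f);x,y,z=[W[...,i] for i in range(3)]
m=(hsv(f)[...,2]<75)&(x>.3)&(x<.47)&(abs(y)<.1)&(z<.025)&(z>-.01)
print("pen",*rect(W[m]))
E
```

```text
now [0.5501 0.0011 0.0541] [-2.096e+00  1.000e-03  1.585e+00] q [-0.13  1.26  0.12  1.   -0.13  1.93  0.01] F [-3.2 -0.6 20.8] t 9.35
shift cm [-0.09 -0.67  0.78] rot [0.035 0.012 0.006]
lip [ 4.65377498e-01 -1.53957836e-04  4.94923375e-03]Traceback (most recent call last):
  File "<stdin>", line 7, in <module>
  File "h.py", line 22, in rect
    def rect(P): r=cv2.minAreaRect((P[:,:2]*1000).astype(np.float32));return len(P),np.percentile(P[:,2],[5,50,95]).round(4),np.round(r[0],1),np.round(r[1],1),round(r[2],1)
                                                                                    ~~~~~~~~~~~~~^^^^^^^^^^^^^^^^^^
    return _quantile_unchecked(
        a, q, axis, out, overwrite_input, method, keepdims, weights)
    return _ureduce(a,
                    func=_quantile_ureduce_func,
    ...<5 lines>...
                    overwrite_input=overwrite_input,
                    method=method)
    r = func(a, **kwargs)
    result = _quantile(arr,
                       quantiles=q,
    ...<2 lines>...
                       out=out,
                       weights=wgt)
    slices_having_nans = np.isnan(arr[-1, ...])
                                  ~~~^^^^^^^^^
IndexError: index -1 is out of bounds for axis 0 with size 0
```

>>> play_rows(motion=[[0,0,0,0,0,0,-0.1],[0,0,0,0,0,0,0],[0,0,0,0,0,0,0],[0,0,0,0,0,0,0],[0,0,0,0,0,0,0]], squeeze=20)

```text
clock: 9.85
position: [0.5499, 0.0014, 0.0531]
tool_rot: [-2.096, 0.001, 1.585]
force: [0.6, 0.3, -0.6]
grip_width: 0.0432
finger_force: 0.4
```

>>> play_rows(motion=[[0,0,-1,0,0,0,0],[0,0,-2,0,0,0,0],[0,0,-3,0,0,0,0],[0,0,-4.2,0,0,0,0],[0,0,-5.5,0,0,0,0]])

```text
clock: 10.35
position: [0.6283, 0.0108, 0.1201]
tool_rot: [-2.341, 0.002, 1.562]
force: [0.8, 0.0, 0.2]
grip_width: 0.0427
finger_force: 0.0
```

```bash
python3 - <<'E'
from h import *
plan([((.57,0,.2),down(1.571,.5))])
f,W,H=shot("scene","c3");shot("side","s3")
x,y,z=[W[...,i] for i in range(3)]
h,sa,v=[H[...,i].astype(int) for i in range(3)]
m=(h>100)&(h<125)&(sa>100)&(x>.42)&(x<.68)&(abs(y)<.1)&(z<.08);print("cover",*rect(W[m]))
a=cv2.hconcat([cv2.imread("pics/c3.png")[120:330,150:430],cv2.imread("pics/s3.png")[120:330,150:430]])
cv2.imwrite("pics/cs3.png",a)
E
```

```text
now [0.6283 0.0108 0.1201] [-2.341e+00  2.000e-03  1.562e+00] q [-0.26  1.21  0.52  0.89 -0.41  1.93  0.16] F [0.8 0.  0.2] t 10.35
shift cm [-1.16 -9.78 -1.38] rot [-0.301 -0.004 -0.009]
cover 6 [0.012  0.0141 0.0178] [488.3 -61. ] [ 1.7 21.6] 83.2
```

View pics/cs3.png

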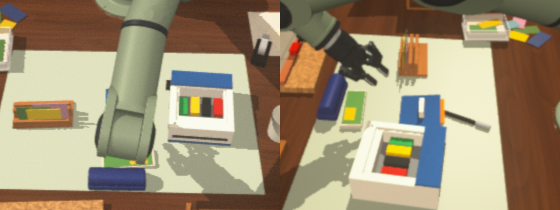

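```bash
python3 - <<'E'
from h import *
plan([((.59,-.05,.22),down(1.571,.2)),((.54,-.09,.24),down(1.571))])
E
```

```text
now [0.6288 0.0104 0.1212] [-2.342  0.003  1.561] q [-0.26  1.21  0.51  0.89 -0.4   1.93  0.16] F [-1.  -0.4 -0.5] t 10.45
shift cm [-6.1  -9.74 -4.14] rot [-0.599 -0.002 -0.01 ]
shift cm [-4.   -5.3  -0.97] rot [-0.2  0.   0. ]
```

>>> play_rows(motion=[[-1,-2,-1,-0.1,0,0,0.5],[-2.5,-4,-2,-0.22,0,0,0.5],[-4,-6,-2.8,-0.35,0,0,0.5],[-5,-8,-3.5,-0.48,0,0,0.5],[-6.1,-9.7,-4.1,-0.6,0,-0.01,0.5]])

```text
clock: 10.95
position: [0.5873, -0.0509, 0.2171]
tool_rot: [-2.939, -0.004, 1.569]
force: [1.1, 0.2, -0.0]
grip_width: 0.0641
finger_force: 0.0
```

>>> play_rows(motion=[[-1.5,-2,-0.3,-0.1,0,0,0.5],[-3,-4,-0.7,-0.2,0,0,0.5],[-4,-5.3,-1,-0.2,0,0,0.5],[-4,-5.3,-1,-0.2,0,0,0.5],[-4,-5.3,-1,-0.2,0,0,0.5]])

```text
clock: 11.45
position: [0.5385, -0.0899, 0.2365]
tool_rot: [-3.132, -0.004, 1.569]
force: [0.1, 0.3, -0.0]
grip_width: 0.0639
finger_force: 0.0
```

```bash
python3 - <<'E'
from h import *
f,W,H=shot("wrist","w4")
x,y,z=[W[...,i] for i in range(3)];h,sa,v=[H[...,i].astype(int) for i in range(3)]
R=(x>.38)&(x<.7)&(abs(y)<.11)
print("plate",*rect(W[R&(h>100)&(h<125)&(sa>100)&(z>-.005)&(z<.02)]))
print("lip",*rect(W[R&(h>5)&(h<20)&(sa>150)&(z>-.005)&(z<.02)]))
print("bar",*rect(W[R&(sa<60)&(v>120)&(z>.024)&(z<.04)]))
plan([((.54,-.09,.24),down(1.571))])
E
```

```text
plate 17131 [0.0053 0.0106 0.016 ] [ 5.258e+02 -2.000e-01] [117.2 130. ] 2.0
lip 1560 [0.0143 0.0159 0.0173] [459.4   3.3] [ 16.2 103.7] 2.2
bar 961 [0.0347 0.0361 0.0375] [522.4   4.4] [12.2 59.4] 2.2
now [ 0.5387 -0.0898  0.2361] [-3.132e+00 -3.000e-03  1.569e+00] q [-0.41  0.47  0.65  1.82 -0.34  0.98  0.38] F [-0.3  0.  -0.9] t 11.5
shift cm [-0.02  0.13 -0.4 ] rot [-0.01  -0.003 -0.002]
```

View pics/w4.png

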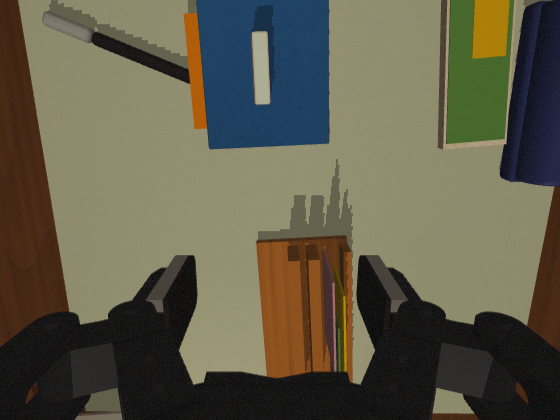

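```bash
python3 - <<'E'
from h import *
f=load("w4");W=cloud(f);H=hsv(f);x,y,z=[W[...,i] for i in range(3)];h,sa,v=[H[...,i].astype(int) for i in range(3)]
m=(x>.38)&(x<.7)&(abs(y)<.09)&(h>100)&(h<125)&(sa>100)&(z>-.005)&(z<.025)
P=W[m];c=np.linalg.lstsq(np.c_[P[:,:2],np.ones(len(P))],P[:,2],rcond=None)[0];print("slopes",c, "z at bar",c@[.5224,.0044,1])
plan([((.522,.004,.07),down(1.609,.095)),((.522,.004,.0145),down(1.609,.095))])
E
```

```text
slopes [-0.09730136 -0.00201909  0.06182577] z at bar 0.010986660117965251
now [ 0.5387 -0.0898  0.2361] [-3.132e+00 -3.000e-03  1.569e+00] q [-0.41  0.47  0.65  1.82 -0.34  0.98  0.38] F [-0.3  0.  -0.9] t 11.5
shift cm [ 9.32 -1.52 16.65] rot [ 0.085 -0.005 -0.039]
shift cm [0.   0.53 5.52] rot [0. 0. 0.]
```

>>> play_rows(motion=[[3,-0.5,3,0.03,0,-0.01,0.2],[6,-1,7,0.05,0,-0.02,0],[9.3,-1.5,11,0.085,0,-0.04,0],[9.3,-1.5,15,0.085,0,-0.04,0],[9.3,-1.5,16.6,0.085,0,-0.04,0]])

```text
clock: 12.0
position: [0.5204, 0.005, 0.0663]
tool_rot: [-3.042, -0.005, 1.611]
force: [0.4, 0.8, 0.3]
grip_width: 0.0426
finger_force: 0.0
```

>>> play_rows(motion=[[0,0.2,2,0,0,0,0],[0,0.4,4,0,0,0,0],[0,0.5,5,0,0,0,0],[0,0.5,5.4,0,0,0,0],[0,0.5,5.4,0,0,0,0]])

```text
clock: 12.5
position: [0.5217, 0.0034, 0.0162]
tool_rot: [-3.047, -0.005, 1.608]
force: [-0.7, 0.3, 1.0]
grip_width: 0.0427
finger_force: 0.0
```

>>> play_rows(motion=[[0,0,0,0,0,0,-1],[0,0,0,0,0,0,-1],[0,0,0,0,0,0,-1],[0,0,0,0,0,0,-1],[0,0,0,0,0,0,-1]], squeeze=40)

```text
clock: 13.0
position: [0.5223, 0.0034, 0.0172]
tool_rot: [-3.049, -0.005, 1.608]
force: [1.2, 0.9, 6.9]
grip_width: 0.0133
finger_force: 42.2
```

>>> play_rows(motion=[[0,0,-2,0,0,0,-1],[0,0.5,-4.5,0,0,0,-1],[0,3,-4.5,-0.05,0,0,-1],[0,5.5,-4.5,-0.095,0,0,-1],[0,5.5,-4.5,-0.095,0,0,-1]])

```text
clock: 13.5
position: [0.5823, 0.0056, 0.0565]
tool_rot: [3.137, -0.005, 1.609]
force: [-0.5, 0.3, -1.7]
grip_width: 0.0132
finger_force: 40.9
```

>>> play_rows(motion=[[0,0,1.5,0,0,0,-1],[0,0,3,0,0,0,-1],[0,0,3.7,0,0,0,-1],[0,0,4,0,0,0,-1],[0,0,4.2,0,0,0,-1]])

```text
clock: 14.0
position: [0.5804, 0.0053, 0.0137]
tool_rot: [3.141, -0.005, 1.608]
force: [-0.7, -0.1, -1.4]
grip_width: 0.0129
finger_force: 41.0
```

Not touching yet; lower a touch, release, rise for a look.

>>> play_rows(motion=[[0,0,0.2,0,0,0,-1],[0,0,0.3,0,0,0,-1],[0,0,0.3,0,0,0,0],[0,0,0.3,0,0,0,0],[0,0,0.3,0,0,0,0]])

```text
clock: 14.5
position: [0.5808, 0.0056, 0.0114]
tool_rot: [3.14, -0.005, 1.608]
force: [0.3, -0.1, 0.2]
grip_width: 0.0429
finger_force: 0.0
```

>>> play_rows(motion=[[0,0,0,0,0,0,0],[0,0,0,0,0,0,0],[0,0,-3,0,0,0,0],[-3,0,-7,0,0,0,0],[-6,0,-10,0,0,0,0]])

```text
clock: 15.0
position: [0.583, -0.0553, 0.1127]
tool_rot: [3.14, -0.005, 1.61]
force: [1.1, -0.2, -0.9]
grip_width: 0.0426
finger_force: 0.0
```

>>> play_rows(motion=[[-3,0,-4,0,0,0,0],[-4,0,-8,0,0,0,0],[-4,0,-10,0,0,0,0],[-4,0,-10,0,0,0,0],[-4,0,-10,0,0,0,0]])

```text
clock: 15.5
position: [0.5841, -0.0951, 0.2105]
tool_rot: [3.14, -0.006, 1.608]
force: [0.5, 0.2, -0.5]
grip_width: 0.043
finger_force: 0.0
```

```bash
cat > cov.py <<'E'
from h import *
def cov(tag,box,zr):
    f,W,H=shot("wrist",tag);x,y,z=[W[...,i] for i in range(3)];h,sa,v=[H[...,i].astype(int) for i in range(3)]
    R=(x>box[0])&(x<box[1])&(y>box[2])&(y<box[3])&(z>zr[0])
    m=R&(h>100)&(h<125)&(sa>100)&(z<zr[1]);P=W[m];print("plate",*rect(P))
    c=np.linalg.lstsq(np.c_[P[:,:2],np.ones(len(P))],P[:,2],rcond=None)[0];print("slopes",c[:2].round(4))
    m=R&(h>5)&(h<20)&(sa>150)
    if m.sum()>20: print("lip",*rect(W[m]))
    m=R&(sa<60)&(v>120)&(z>zr[1]+.004)
    if m.sum()>20: print("bar",*rect(W[m]))
E
python3 - <<'E'
from cov import *
cov("w5",(.44,.72,-.1,.1),(-.005,.02))
plan([((.58,0,.07),down(1.609))])
E
```

```text
plate 17357 [0.0038 0.005  0.0063] [585.9  -4.3] [117.4 117.6] 2.0
slopes [-0.0015  0.0013]
lip 1807 [0.0027 0.0042 0.2841] [553.8 -35.4] [ 71.6 187.9] 41.3
bar 1380 [0.0288 0.0303 0.3535] [579.7   2.9] [12.1 65.6] 2.5
now [ 0.5838 -0.0949  0.2099] [ 3.141 -0.006  1.609] q [-0.34  0.56  0.59  1.74 -0.38  0.96  0.44] F [ 0.4  0.  -0.9] t 15.55
shift cm [ 9.42 -0.03 14.04] rot [ 0.    -0.006 -0.   ]
```

```bash
python3 - <<'E'
from h import *
f=load("w5");W=cloud(f);H=hsv(f);x,y,z=[W[...,i] for i in range(3)];h,sa,v=[H[...,i].astype(int) for i in range(3)]
R=(x>.44)&(x<.72)&(abs(y)<.1)
print(*rect(W[R&(z>.026)&(z<.036)&(sa<60)&(v>120)]));print(*rect(W[R&(z>0)&(z<.01)&(h>5)&(h<20)&(sa>150)]))
plan([((.580,.0045,.06),down(1.607)),((.580,.0045,.0115),down(1.607))])
E
```

```text
1094 [0.0287 0.03   0.0314] [579.6   6.3] [12.1 58.8] 2.5
1655 [0.0027 0.0041 0.0054] [520.4   3.2] [12.9 98. ] 2.2
now [ 0.5838 -0.0949  0.2099] [ 3.141 -0.006  1.609] q [-0.34  0.56  0.59  1.74 -0.38  0.96  0.44] F [ 0.4  0.  -0.9] t 15.55
shift cm [ 9.870e+00 -1.000e-02  1.504e+01] rot [ 0.    -0.006  0.002]
shift cm [ 0.   -0.    4.85] rot [0. 0. 0.]
```

>>> play_rows(motion=[[4,0,3,0,0,0,0],[8,0,7,0,0,0,0],[10,0,11,0,0,0,0],[10,0,15,0,0,0,0],[10,0,15,0,0,0,0]])

```text
clock: 16.05
position: [0.5771, 0.0062, 0.056]
tool_rot: [-3.134, -0.004, 1.61]
force: [-1.3, -1.1, 0.8]
grip_width: 0.0424
finger_force: 0.0
```

>>> play_rows(motion=[[0,0,2,0,0,0,0],[0,0,4,0,0,0,0],[0,0,4.8,0,0,0,0],[0,0,4.8,0,0,0,-1],[0,0,4.8,0,0,0,-1]], squeeze=60)

```text
clock: 16.55
position: [0.5812, 0.0052, 0.0144]
tool_rot: [3.139, -0.005, 1.608]
force: [-1.8, -0.7, 2.3]
grip_width: 0.0144
finger_force: 2.6
```

>>> play_rows(motion=[[0,0,0,0,0,0,-1],[0,0,0,0,0,0,-1],[0,0,0,0,0,0,-1],[0,0,0,0,0,0,-1],[0,0,-0.5,0,0,0,-1]])

```text
clock: 17.05
position: [0.5808, 0.0055, 0.0188]
tool_rot: [3.14, -0.005, 1.608]
force: [-1.0, 0.1, -2.2]
grip_width: 0.0122
finger_force: 58.6
```

```bash
python3 - <<'E'
from h import *
plan([])
E
```

```text
now [0.5808 0.0055 0.0188] [ 3.14  -0.005  1.608] q [-0.39  0.81  0.41  1.87 -0.56  0.58  0.42] F [-1.   0.1 -2.2] t 17.05
```

```bash
cat > lam.py <<'E'
from h import *
O=np.array([.5655,.2217,0]);yaw=np.radians(176.33)
X=np.array([np.cos(yaw),np.sin(yaw),0]);Y=np.array([-np.sin(yaw),np.cos(yaw),0]);Z=np.array([0,0,1.])
H=.0138;DX=0.;YT=1.5055
def tcp(xt,zt,a,y=0):  # mm tip, tilt rad
    cx=np.cos(a)*X-np.sin(a)*Z;cz=np.sin(a)*X+np.cos(a)*Z
    tip=O+X*xt/1e3+Z*zt/1e3+Y*y/1e3
    return tip-.065*cx-.002*cz+H*cz+DX*cx, down(YT,-a)
def tip():
    from workcell import observe
    s=observe();R=Rn.from_euler("xyz",s["tool_rot"]);cz=-R.apply([0,0,1]);cx=-R.apply([0,1,0])
    o=s["position"]-H*cz-DX*cx;l=o+.065*cx+.002*cz-O;e=o-.065*cx+.0025*cz-O;o=o-O
    print("tip",(np.array([l@X,l@Y,l[2]])*1e3).round(1),"plain",(np.array([e@X,e@Y,e[2]])*1e3).round(1),"tilt",round(float(np.arctan2(-cx[2],np.hypot(*cx[:2]))),3),"yaw off",round(float(np.arctan2(cx@Y,cx@X)),3))
E
python3 - <<'E'
from lam import *
tip()
plan([((.585,.03,.15),down(1.6)),tcp(35,110,.21),tcp(42,92,.21)])
E
```

```text
tip [ 35.6 221.3   6.9] plain [-93.8 208.2   7.7] tilt 0.002 yaw off 0.101
now [0.5808 0.0055 0.0188] [ 3.14  -0.005  1.608] q [-0.39  0.81  0.41  1.87 -0.56  0.58  0.42] F [-1.   0.1 -2.2] t 17.05
shift cm [  2.5    0.53 -13.1 ] rot [ 0.002 -0.005  0.008]
shift cm [18.98  1.21  1.49] rot [-0.21  -0.01   0.094]
shift cm [-0.   -1.06  1.61] rot [0. 0. 0.]
```

>>> play_rows(motion=[[0.2,0.1,-2,0,0,0,-1],[0.6,0.2,-5,0,0,0,-1],[1,0.3,-8,0,0,0,-1],[1.7,0.4,-11,0,-0.003,0,-1],[2.5,0.5,-13.1,0,-0.005,0.01,-1]])

```text
clock: 17.55
position: [0.5849, 0.03, 0.1521]
tool_rot: [3.138, -0.0, 1.597]
force: [0.7, 1.1, -1.8]
grip_width: 0.0121
finger_force: 58.7
```

>>> play_rows(motion=[[3.5,0.2,0,-0.04,0,0.02,-1],[7.5,0.4,0.2,-0.08,0,0.04,-1],[11.5,0.7,0.5,-0.12,0,0.06,-1],[15.5,1,1,-0.16,0,0.08,-1],[19,1.2,1.4,-0.21,-0.01,0.094,-1]])

```text
clock: 18.05
position: [0.5914, 0.2222, 0.1362]
tool_rot: [2.928, -0.002, 1.503]
force: [0.7, -0.2, -2.0]
grip_width: 0.0127
finger_force: 58.9
```

```bash
python3 - <<'E'
from lam import *
tip();plan([tcp(42,92,.21)])
for n in("scene","side","wrist"): shot(n,n+"6")
a=cv2.hconcat([cv2.resize(cv2.imread("pics/side6.png")[170:350,180:360],(400,400)),cv2.resize(cv2.imread("pics/wrist6.png"),(400,400))])
cv2.imwrite("pics/m6.png",a)
E
```

```text
tip [ 35.2  -2.5 110.9] plain [-91.8  -2.  139. ] tilt 0.214 yaw off -0.004
now [0.5914 0.2222 0.1362] [ 2.928e+00 -2.000e-03  1.503e+00] q [-0.94  0.66  0.63  1.86 -0.5   0.58 -0.12] F [ 0.7 -0.2 -2. ] t 18.05
shift cm [-0.23 -1.06  1.73] rot [ 0.004 -0.001 -0.003]
```

View pics/m6.png

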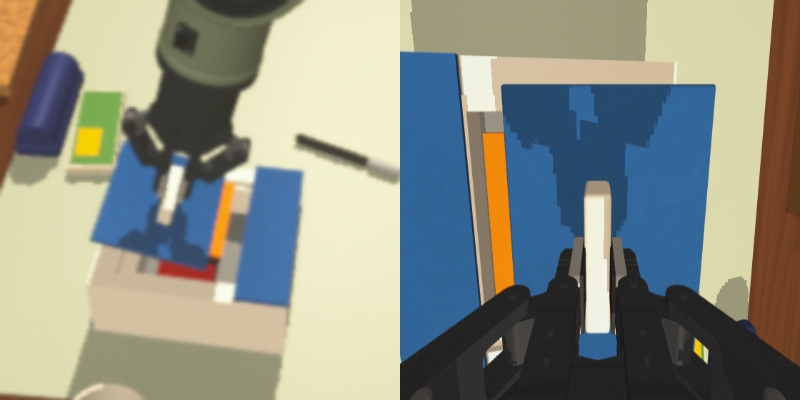

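```bash
cat > mea.py <<'E'
from lam import *
def mea(tag,new=True):
    if new: shot("wrist",tag)
    f=load(tag);W=cloud(f);Hh=hsv(f);h,s,v=[Hh[...,i].astype(int) for i in range(3)]
    L=(W-O)@np.stack([X,Y,Z],1)*1e3
    inb=(abs(L[...,0])<140)&(abs(L[...,1])<120)&(L[...,2]>60)&(L[...,2]<150)
    m=inb&(h>5)&(h<20)&(s>150);P=L[m]
    if len(P)>20:
        print("lip n",len(P),"x1/99",np.percentile(P[:,0],[1,99]).round(1),"z",np.percentile(P[:,2],[1,50,99]).round(1),"y",np.percentile(P[:,1],[1,99]).round(1))
        t=P[P[:,0]>np.percentile(P[:,0],90)];print(" tip-edge top",t.mean(0).round(1))
    b=inb&(h>100)&(h<125)&(s>100)
    Q=L[b&(L[...,0]>53)&(abs(L[...,2]-88)<4)];print("ledge",len(Q),"x1",np.percentile(Q[:,0],[.5,2]).round(1),"z",np.median(Q[:,2]).round(1))
    Q=L[b&(L[...,0]<50)&(L[...,0]>-110)]
    c=np.linalg.lstsq(np.c_[Q[:,:2],np.ones(len(Q))],Q[:,2],rcond=None)[0];print("plate slopes",c[:2].round(3),"min/max x",np.percentile(Q[:,0],[.3,99.7]).round(1),"y",np.percentile(Q[:,1],[.3,99.7]).round(1),"z at 0",c[2].round(1))
E
python3 -c "
from mea import *
mea('wrist6',False);tip()"
```

```text
lip n 4629 x1/99 [27.2 38.8] z [109.8 112.  114.1] y [-57.5  15.6]
 tip-edge top [ 38.3 -23.3 110.8]
ledge 28901 x1 [55.1 55.4] z 88.1
plate slopes [-0.211  0.002] min/max x [-87.3  26.5] y [-77.4  52.1] z at 0 120.1
tip [ 36.8  -3.4 110.2] plain [-90.2  -3.7 137.8] tilt 0.211 yaw off 0.002
```

>>> play_rows(motion=[[-0.2,-0.3,0.5,0,0,0,-1],[-0.4,-0.6,1,0,0,0,-1],[-0.6,-0.9,1.7,0,0,0,-1],[-0.6,-0.9,1.7,0,0,0,-1],[-0.6,-0.9,1.7,0,0,0,-1]])

```text
clock: 18.7
position: [0.5859, 0.2139, 0.1167]
tool_rot: [2.93, -0.0, 1.503]
force: [0.3, 0.2, -1.9]
grip_width: 0.0128
finger_force: 58.9
```

```bash
cat >> mea.py <<'E'
def side(tag):
    f,W,Hh=shot("side",tag);h,s,v=[Hh[...,i].astype(int) for i in range(3)];L=(W-O)@np.stack([X,Y,Z],1)*1e3
    inb=(abs(L[...,0])<140)&(abs(L[...,1])<120)&(L[...,2]>60)&(L[...,2]<150)
    P=L[inb&(h>5)&(h<20)&(s>150)]
    if len(P)>10: print("side lip",len(P),"x",np.percentile(P[:,0],[2,98]).round(1),"y",np.percentile(P[:,1],[1,99]).round(1),"z",np.percentile(P[:,2],[2,50,98]).round(1))
    b=inb&(h>100)&(h<125)&(s>100);Q=L[b&(L[...,0]>53)&(abs(L[...,2]-89)<4)]
    if len(Q)>10: print("side ledge x",np.percentile(Q[:,0],[1,50,99]).round(1),"y",np.percentile(Q[:,1],[1,99]).round(1),"z",np.median(Q[:,2]).round(1))
    Q=L[b&(L[...,0]<45)]
    if len(Q)>10: print("side plate x",np.percentile(Q[:,0],[1,99]).round(1),"y",np.percentile(Q[:,1],[1,99]).round(1))
E
python3 -c "
from mea import *
mea('w7');side('s7');tip()
f=load('w7');W=cloud(f);Hh=hsv(f);L=(W-O)@np.stack([X,Y,Z],1)*1e3
m=(Hh[...,1]<70)&(abs(L[...,2]-79)<3)&(abs(L[...,0])<80);print('rim y',np.percentile(L[m][:,1],[1,5]))
"
```

```text
lip n 4635 x1/99 [29.5 41.2] z [91.8 94.  96.1] y [-44.7  28.4]
 tip-edge top [40.7 -6.9 92.8]
ledge 30277 x1 [55.  55.2] z 88.0
plate slopes [-0.211  0.006] min/max x [-85.   28.8] y [-64.1  65.3] z at 0 102.6
side lip 153 x [28.7 39. ] y [-46.6  50.7] z [92.7 96.2 99.2]
side ledge x [ 55.4  81.2 107. ] y [-92.   85.3] z 90.2
side plate x [-84.5  24.2] y [-65.6  66. ]
tip [40.1  5.7 91.8] plain [-86.9   6.1 119.6] tilt 0.212 yaw off -0.004
rim y [-91.57345257 -90.85941391]
```

>>> play_rows(motion=[[0.3,-0.3,0.3,0,0,0,-1],[0.57,-0.67,0.75,0,0,0,-1],[0.57,-0.67,0.75,0,0,0,-1],[0.57,-0.67,0.75,0,0,0,-1],[0.57,-0.67,0.75,0,0,0,-1]])

```text
clock: 19.3
position: [0.5813, 0.2206, 0.1082]
tool_rot: [2.93, -0.0, 1.504]
force: [0.1, -0.7, -1.7]
grip_width: 0.0123
finger_force: 58.9
```

```bash
python3 -c "
from mea import *
mea('w8');side('s8');tip()
"
```

```text
lip n 4654 x1/99 [34.5 46.2] z [83.2 85.4 87.7] y [-51.   21.9]
 tip-edge top [ 45.8 -13.8  84.2]
ledge 31552 x1 [55.  55.3] z 88.0
plate slopes [-0.21   0.007] min/max x [-79.9  33.8] y [-70.5  58.9] z at 0 95.2
side lip 151 x [33.9 43.8] y [-52.6  45.6] z [84.  87.5 90.4]
side ledge x [ 55.5  81.  107. ] y [-91.7  85.9] z 90.2
side plate x [-78.7  29.4] y [-70.9  60. ]
tip [45.2 -0.1 83. ] plain [-81.8   0.3 110.8] tilt 0.212 yaw off -0.003
```

>>> play_rows(motion=[[0,-0.12,0.23,0,0,0,-1],[0,-0.25,0.46,0,0,0,-1],[0,-0.25,0.46,0,0,0,-1],[0,-0.25,0.46,0,0,0,-1],[0,-0.25,0.46,0,0,0,-1]])

```text
clock: 19.9
position: [0.5798, 0.2207, 0.1031]
tool_rot: [2.93, -0.0, 1.504]
force: [-1.4, 0.4, -0.8]
grip_width: 0.0126
finger_force: 58.9
```

```bash
python3 -c "
from mea import *
mea('w9');tip();plan([])
"
```

```text
lip n 4659 x1/99 [36.1 47.7] z [78.2 80.4 82.5] y [-51.  22.]
 tip-edge top [ 47.3 -14.1  79.2]
ledge 31934 x1 [55.  55.3] z 88.1
plate slopes [-0.209  0.008] min/max x [-78.3  35.4] y [-70.5  58.9] z at 0 90.6
tip [46.8 -0.2 78. ] plain [-80.2   0.2 105.7] tilt 0.211 yaw off -0.003
now [0.5798 0.2208 0.1031] [ 2.93  -0.     1.504] q [-0.92  0.69  0.58  1.91 -0.53  0.5  -0.1 ] F [-0.6  0.4 -2.5] t 19.95
```

>>> play_rows(motion=[[0,-0.3,-0.06,0,0,0,-1],[0,-0.6,-0.13,0,0,0,-1],[0,-0.9,-0.19,0,0,0,-1],[0,-1,-0.21,0,0,0,-1],[0,-1,-0.21,0,0,0,-1]])

```text
clock: 20.45
position: [0.5694, 0.2216, 0.1031]
tool_rot: [2.93, -0.0, 1.504]
force: [0.9, 0.6, -1.2]
grip_width: 0.0121
finger_force: 58.9
```

>>> play_rows(motion=[[0,-0.2,-0.04,0,0,0,-1],[0,-0.4,-0.08,0,0,0,-1],[0,-0.6,-0.13,0,0,0,-1],[0,-0.66,-0.14,0,0,0,-1],[0,-0.66,-0.14,0,0,0,-1]])

```text
clock: 20.95
position: [0.5627, 0.222, 0.103]
tool_rot: [2.93, -0.0, 1.504]
force: [0.1, 0.5, -1.0]
grip_width: 0.0123
finger_force: 58.9
```

```bash
python3 -c "
from mea import *
mea('w10');tip();plan([tcp(64.5,77.1,.21),tcp(64.5,76.5,.1),tcp(64.5,76,0)])
"
```

```text
lip n 907 x1/99 [53.1 55.5] z [79.7 81.3 83.7] y [-51.2  19.2]
 tip-edge top [ 55.3 -22.9  81. ]
ledge 43434 x1 [55.2 56. ] z 88.1
plate slopes [-0.209  0.007] min/max x [-61.2  49.7] y [-70.6  58.9] z at 0 94.1
tip [63.8 -0.2 77.9] plain [-6.320e+01  1.000e-01  1.056e+02] tilt 0.212 yaw off -0.003
now [0.5628 0.2219 0.103 ] [ 2.93  -0.     1.504] q [-0.95  0.67  0.58  1.95 -0.53  0.48 -0.11] F [ 0.7  0.7 -1.4] t 21.0
shift cm [-0.01 -0.08  0.07] rot [ 0.002  0.    -0.002]
shift cm [0.   0.08 0.78] rot [ 0.11 -0.    0.  ]
shift cm [0.   0.08 0.7 ] rot [ 0.1 -0.  -0. ]
```

>>> play_rows(motion=[[0,0.02,0.18,0.027,0,0,-1],[0,0.04,0.36,0.055,0,0,-1],[0,0.06,0.54,0.082,0,0,-1],[0,0.08,0.73,0.11,0,0,-1],[0,0.08,0.73,0.11,0,0,-1]])

```text
clock: 21.5
position: [0.5658, 0.2214, 0.0959]
tool_rot: [3.04, -0.0, 1.503]
force: [-0.5, -1.0, -1.5]
grip_width: 0.0124
finger_force: 58.9
```

```bash
python3 -c "
from mea import *
tip();plan([tcp(64,77.3,0.1),tcp(64,77.,0)])
"
```

```text
tip [63.2  0.1 77.6] plain [-66.1   0.6  91.3] tilt 0.101 yaw off -0.004
now [0.5658 0.2214 0.0959] [ 3.04  -0.     1.503] q [-0.88  0.71  0.56  1.86 -0.53  0.63 -0.09] F [-0.5 -1.  -1.5] t 21.5
shift cm [ 0.03 -0.08  0.03] rot [ 0.001  0.    -0.002]
shift cm [0.   0.08 0.68] rot [ 0.1 -0.  -0. ]
```

>>> play_rows(motion=[[0,0,0.17,0.025,0,0,-1],[0,0,0.35,0.05,0,0,-1],[0,0.01,0.52,0.075,0,0,-1],[0,0.02,0.68,0.1,0,0,-1],[0,0.02,0.72,0.1,0,0,-1]])

```text
clock: 22.0
position: [0.5664, 0.2215, 0.0888]
tool_rot: [3.14, -0.0, 1.503]
force: [0.0, -0.1, -0.4]
grip_width: 0.0123
finger_force: 59.1
```

```bash
python3 -c "
from mea import *
mea('w11');tip();plan([])
"
```

```text
lip n 1605 x1/99 [52.6 57. ] z [76.7 78.2 83. ] y [-50.9  19.9]
 tip-edge top [ 56.8 -21.8  77.9]
ledge 41013 x1 [54.9 55.3] z 88.1
plate slopes [0.004 0.008] min/max x [-64.2  49.7] y [-70.4  59.2] z at 0 79.6
tip [64.2 -0.  76.8] plain [-65.8   0.4  77.6] tilt 0.003 yaw off -0.003
now [0.5662 0.2215 0.0888] [ 3.139 -0.     1.503] q [-0.83  0.75  0.54  1.78 -0.53  0.76 -0.08] F [ 0.6 -0.6 -0.5] t 22.05
```

>>> play_rows(motion=[[0,0,0.05,0,0,0,-1],[0,0,0.1,0,0,0,-1],[0,0,0.1,0,0,0,-1],[0,0,0.1,0,0,0,0],[0,0,0.1,0,0,0,0]])

```text
clock: 22.55
position: [0.5659, 0.2219, 0.088]
tool_rot: [3.14, -0.0, 1.504]
force: [-0.9, 0.1, 0.8]
grip_width: 0.0407
finger_force: 0.0
```

>>> play_rows(motion=[[0,0,0,0,0,0,0],[0,0,0,0,0,0,0],[0,0,-3,0,0,0,0],[-3,0,-7,0,0,0,0],[-6,0,-11,0,0,0,0]])

```text
clock: 23.05
position: [0.5614, 0.1613, 0.1988]
tool_rot: [3.141, 0.001, 1.505]
force: [0.5, -0.4, 0.8]
grip_width: 0.0426
finger_force: 0.0
```

>>> play_rows(motion=[[-3,0,-1,0,0,0,0],[-3,0,-1,0,0,0,0],[-3,0,-1,0,0,0,0],[-3,0,-1,0,0,0,0],[-3,0,-1,0,0,0,0]])

```text
clock: 23.55
position: [0.5596, 0.1328, 0.2072]
tool_rot: [3.141, 0.0, 1.505]
force: [-0.5, -0.0, -0.0]
grip_width: 0.0425
finger_force: 0.0
```

```bash
python3 -c "
from mea import *
mea('w12');side('s12');plan([])
"
```

```text
lip n 618 x1/99 [53.2 56.3] z [76.6 78.1 83.7] y [-40.2  47.5]
 tip-edge top [56.1 -2.3 77.7]
ledge 16522 x1 [55.1 55.9] z 88.1
plate slopes [ 0.001 -0.001] min/max x [-63.7  49.7] y [-40.3  67.9] z at 0 79.0
side ledge x [ 55.3  81.3 107. ] y [-92.2  85.7] z 90.2
side plate x [-62.4  44.1] y [-70.5  63. ]
now [0.5596 0.1325 0.2073] [3.141 0.    1.505] q [-0.78  0.55  0.65  1.78 -0.41  0.94 -0.03] F [-0.4 -0.   0.7] t 23.65
```

View pics/w12.png

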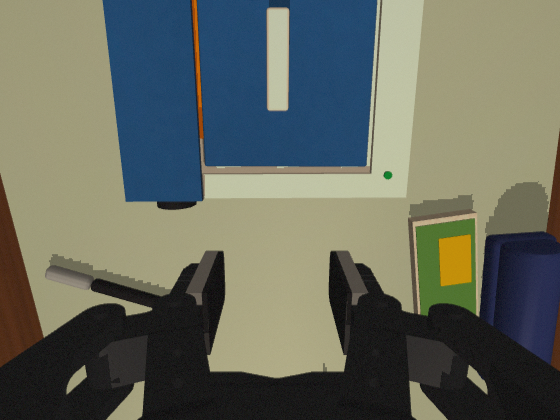

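The picture shows the cover level inside the seat. Its lip disappears under the blue ledge at about (197,70), the plate top measures 79.0 mm, and the fingers are clear of it.

```bash
python3 -c "
from workcell import bot
print(bot.job_done())"
```

```text
the job is handed in; nothing more can be done
None
```

I handed the job in at about 24 s, but no verdict was reported: green was latched and the other keys up when last seen (before the cover went on), and the cover lies level and home under the ledge. On the first lay-down its lip landed on the pen, so I laid it flat again clear of the pen; the pen may have shifted slightly (not measured).

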